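Draw the pink-capped vial from its shielded pocket with sprung tongs

TASK

The vial with the pink cap stands deep in one of the three pockets of the grey shielded block: lift the sprung tongs out of their holder by the orange top block, stand them in that pocket astride the vial and let go, then take them again by the two blue side plates and squeeze to draw the vial out. Set it down (do not drop it) upright in the steel tray, lift the tongs off it, and leave the tongs standing down in the pocket it came from. Never touch any vial with the gripper, and leave the other two vials, the amber bottle, the specimen cup and the timer where they are.

Things in the scene. Friction and masses are not known exactly. Their poses are not given: they have to be found in the camera images.
- tongs: Sprung parallel tongs, 166 mm tall, 0.13 kg, starting upright in the holder; they stand by themselves on their feet. Origin: centre between the undersides of the feet, z up, one jaw on +y, one on -y. Two upright steel blades, 24 mm wide in x, slide along y, staying parallel, each on an equal spring; sprung open they measure 53 mm over their backs.
- tongs_top (a point): centre of the tongs' orange top block, 154 mm above the feet. The block is 26 mm in x, 28 mm in y, from 146 to 166 mm above the feet; gripping it does not move the jaws.
- tongs_plates (a point): midpoint between the tongs' two blue ribbed side plates, 130 mm above the feet. Plates 24 mm wide in x, from 111 to 149 mm above the feet, on the outer +y and -y faces, 59 mm over both when open; pressed together along y they close the jaws by as much. Spring: none when open, 1.5 N a side per mm each jaw travels, so held squeezed to 53 to 55 mm over the plates the tongs stay in the grip, clear of a vial.
- tongs_jaws (a point): midpoint between the black rubber jaws, 33 mm above the feet. Rubber 8 to 58 mm above the feet, 24 mm wide in x; 45 mm between the jaws when open, 29 mm when squeezed empty to the stop (47 mm over the blue plates when closed on a 33 mm vial).
- jaw_left (a joint): inward travel of each tongs jaw, m: 0 = sprung open (45 mm between jaws), 0.006 = closed on a vial (33 mm), 0.008 = stop. The other jaw, on an equal spring, moves about the same.
- holder: Fixed tongs holder, origin at the centre of its underside. The tongs stand centred on its 100 x 100 x 6 mm base, axes parallel. Two tall cheeks on +y and -y (inner faces at 33 mm, 4 mm thick, 50 mm wide in x, top at z = 164 mm) cover the blue plates and leave no room for fingers; low walls on +x, -x (inner faces at 17 mm, top z = 47 mm). The orange block is free on its x faces: lift straight up.
- block: Fixed grey shielded block with a yellow band, 188 (x) x 90 (y) x 105 mm high, on a 6 mm foot plate 6 mm wider all round. Origin: centre of its underside. Three pockets open at the top, in a row along x (centres x = -58, 0, +58 mm, y = 0), each 44 mm in x, 62 mm in y, 95 mm deep (floor z = 10 mm). The tongs fit with their jaws on the pocket's y sides, 4.5 mm to spare each side.
- pocket0 (a point): centre of the floor of the block's pocket at block x = -58 mm; axes as the block's
- pocket1 (a point): centre of the floor of the block's middle pocket
- pocket2 (a point): centre of the floor of the block's pocket at block x = +58 mm
- vial_pink: The vial to fetch: white body, pink screw cap, 33 mm diameter, 70 mm tall, about 0.06 kg. Origin: centre of its underside, z up. It stands upright in one of the three pockets, up to 4 mm (x) and 1.5 mm (y) off the pocket's centre, its cap 25 mm below the rim.
- vial_white: brown vial with a white cap, same size, standing in another pocket; to be left alone
- vial_blue: brown vial with a blue cap, same size, standing in another pocket; to be left alone
- tray: Fixed square steel tray, 130 x 130 mm, walls 3 mm thick and 16 mm high. Origin: centre of its underside; inner floor at z = 3 mm.
- amber_bottle: loose amber glass bottle, 86 mm diameter, 155 mm tall, origin centre of underside; bystander
- specimen_cup: loose white specimen cup, 61 mm diameter, 66 mm tall, origin centre of underside; bystander
- lab_timer: loose white bench timer, 64 x 64 x 18 mm, origin centre of underside; bystander
Things that resemble listed ones, but are neither listed nor needed, are in the scene too. What is shaped like the vial_pink but red or yellow is not meant.

How it is judged:
By the outcome, as a careful person would: the job done as asked, in the order asked, and still so for the second after the job is handed in, with the robot touching nothing.
It also fails if it takes over 67 s, if anything falls off the work surface, if the arm or the gripper's body presses on something with over 40 N, if the wrist force passes 120 N, or if a joint passes its speed limit or range.

ROBOT

A 6-joint arm with a two-finger parallel gripper is mounted at the origin on a cart in front of the work surface, level with it; the furniture and walls round the work are solid. World frame = base frame: x ahead of the robot, y to its left, z up, the work surface at z = 0. Lengths are in m, angles in rad, forces in N, time in s.
With the tool pointing down it reaches from about 0.275 to 0.85 m from the base axis. Payload 19 kg.
Tool frame: the origin (TCP) lies midway between the tips of the shut fingers; the grasp point (between the pads) lies 19 mm behind it; z points along the fingers, y is the line along which they close (so a half turn about z gives the same grasp; the last joint's range is limited). The gripper opens to 85 mm and grips with 20 to 120 N. Pads are 22 mm wide; open, the fingers measure 114 mm over their backs; the gripper's body (76 mm by 85 mm) begins 54 mm behind the grasp point. The pads swing forward as they close: fully open they stand 13 mm farther back than shut.
Start: joints at [-1.279, 0.15, 1.437, -0, 1.554, -0.134], TCP at [0.237, -0.524, 0.231] pointing down, gripper open.
Joint ranges: [-2.8, 2.8], [-0.68, 2.1], [0.12, 2.68], [-1.39, 4.53], [0.16, 2.79], [-2.81, 2.81]. Speed limits (rad/s): [1.89, 1.89, 2.22, 3.01, 3.01, 3.01].

INTERFACE

Orientations are given as a unit quaternion [w, x, y, z].
In Python, from cell import status, imaging, ticket gives the robot as it stands.
- The arm moves only by the tool apply_moves, never from a script. Its argument "steps" is a list of rows, each an object with "fingers": the gripper's target within -1 to 1 (fully open at 1, half-way at 0, shut at -1); "slide": the shift along the tool's x, y, z in mm, a list of three; "rotation": the turn, a rotation vector about the tool's x, y, z in rad, a list of three. In form: [{"fingers": fingers, "slide": [x, y, z], "rotation": [rx, ry, rz]}, ...]. A call has 1 to 12 rows; each row shifts and turns the commanded pose from where the row before left it, along the tool's axes as they then stand; what a row does not reach is not made up. A row lasts 1/8 s, in which the tool goes at most 62.5 mm and 10.7 degrees, less where a joint would pass 70% of its speed; a pose out of reach is approached as far as the arm can. A call with a gripper value outside its range is refused whole. The fingers move at their own pace and stop on an object; "newtons" is the grip in N (left out, the last holds). Time passes only in rows, so rows that do not move let the fingers close. It gives the time, the measured TCP pose, the force, the opening and the grip force at its end, in the units of the state.
- status.sense(): the state, without advancing time (a new reading comes with each control period).
- imaging.camera(name): name is "scene" or "top"; returns the picture (420x560x3 uint8, red, green, blue); there is no depth.
- imaging.camera_info(name): a dict with "intrinsics" (3x3 intrinsics, pixels), "T" (4x4, takes a point from camera to world coordinates). Camera axes: x right, y down, z forward; pixel columns grow to the right and rows downward; lengths in m; the calibration is good to about 2 mm. A picture is of the moment at which its call begins. camera_info takes no time and is no camera call.
- ticket.hand_in(): hands the job in; it is judged then, once.
The state is a dict: "clock": time; "joint_positions": joint angles; "qd": joint speeds; "tau": joint torques, N m; "ee_pos": TCP position; "ee_rot": TCP orientation; "wrist_force": force on the tool from outside, world axes, zero at the start; "torque": the same for the moment, N m; "finger_gap": opening from 0.0 (shut) to 1.0 (fully open); "grasp_force": force on a finger pad.
Only numpy, scipy, OpenCV 4.12 (cv2) and the standard library are available. Lean on these libraries where they do the work, as an engineer would, in place of code of your own. Each camera call takes 0.05 s, during which the arm holds its last target. There are 200 camera calls.

## Working session

There is one attempt and no reset: what is moved stays moved. The work goes in short steps, Python scripts to look and compute and a tool call to move; the robot and the scene stay as the last step left them, time stands still between calls to the robot, and variables do not carry over. Pictures are saved under pics/ and viewed, at most 14 in all, crops included, and the job is handed in when it is done.

Besides the shell and the picture viewer there is one more tool, called after "Emit:" as a command line: name --argument value ..., lists and objects as JSON in quotes. apply_moves: Moves the arm, as the interface text tells. Its arguments: {"type":"object","properties":{"steps":{"type":"array"},"newtons":{"type":"number"}},"required":["steps"]}

```bash
mkdir -p pics; python3 - <<'E'
from cell import status, imaging
import cv2, numpy as np
for n in("scene","top"):
    im=imaging.camera(n); cv2.imwrite(f"pics/{n}0.png",im[:,:,::-1]); np.save(f"pics/{n}0.npy",im)
    c=imaging.camera_info(n); print(n,np.round(c["intrinsics"],1).tolist(),np.round(c["T"],4).tolist())
print(status.sense())
E
```

```text
scene [[454.8, 0.0, 278.5], [0.0, 454.8, 209.0], [0.0, 0.0, 1.0]] [[-0.6423, -0.5541, 0.5295, -0.0435], [-0.7662, 0.4467, -0.462, 0.4052], [0.0195, -0.7024, -0.7115, 0.9194], [0.0, 0.0, 0.0, 1.0]]
top [[455.4, 0.0, 285.5], [0.0, 455.4, 211.6], [0.0, 0.0, 1.0]] [[-0.0293, -0.9804, 0.1949, 0.3229], [-0.999, 0.0352, 0.0267, -0.1329], [-0.033, -0.1939, -0.9805, 1.1773], [0.0, 0.0, 0.0, 1.0]]
{'clock': 0.1, 'joint_positions': array([-1.27903079e+00,  1.50952263e-01,  1.43796141e+00,  1.64770381e-05,
        1.55378055e+00, -1.33966367e-01]), 'qd': array([-3.25735185e-04, -2.01558001e-03, -1.84275568e-03, -1.33404419e-03,
       -6.17752064e-05,  1.89516538e-03]), 'tau': array([ 6.04455970e-03, -7.14383984e+01, -5.71788096e+01, -1.33791382e-04,
        7.14562528e-03,  4.42507053e-05]), 'ee_pos': array([ 0.23740967, -0.52346319,  0.23072933]), 'ee_rot': array([-5.49720025e-04,  9.77429345e-01,  2.11261858e-01, -3.51999543e-05]), 'wrist_force': array([ 0.90858984,  0.11087361, -0.04049453]), 'torque': array([-0.01055964, -0.00720999, -0.0267339 ]), 'grasp_force': 0.0, 'finger_gap': 0.9960437375218102}
```

View pics/scene0.png

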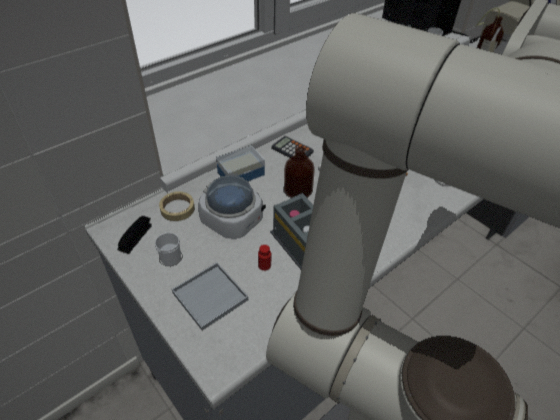

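View pics/top0.png

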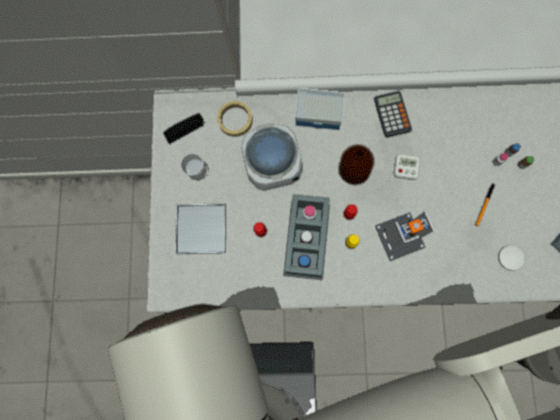

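The top view shows the block at (307,236) with the pink cap in its upper pocket (309,212). The tongs and holder are at (416,228) and the tray is at (201,229). The arm hides the tongs in the scene view.

```bash
cat > h.py <<'E'
import numpy as np, cv2
from cell import status, imaging
def cast(n,uv,z):
    c=imaging.camera_info(n); K=np.array(c["intrinsics"]); T=np.array(c["T"])
    uv=np.atleast_2d(uv).astype(float)
    d=np.c_[uv,np.ones(len(uv))]@np.linalg.inv(K).T@T[:3,:3].T
    return T[:3,3]+d*((z-T[2,3])/d[:,2])[:,None]
def proj(n,p):
    c=imaging.camera_info(n); K=np.array(c["intrinsics"]); T=np.array(c["T"])
    q=(np.atleast_2d(p)-T[:3,3])@T[:3,:3]; q=q@K.T; return q[:,:2]/q[:,2:]
def tri(a,b):  # two (cam,uv): midpoint and miss
    P=[];D=[]
    for n,uv in(a,b):
        p=cast(n,uv,0.)[0]; o=np.array(imaging.camera_info(n)["T"])[:3,3]; d=p-o; P.append(o);D.append(d/np.linalg.norm(d))
    t=np.linalg.lstsq(np.c_[D[0],-D[1]],P[1]-P[0],rcond=None)[0]
    x,y=P[0]+t[0]*D[0],P[1]+t[1]*D[1]; return (x+y)/2,np.linalg.norm(x-y)
def blob(im,lo,hi,box):
    h=cv2.cvtColor(im,cv2.COLOR_RGB2HSV); m=cv2.inRange(h,np.array(lo),np.array(hi)); k=np.zeros_like(m); x0,y0,x1,y1=box; k[y0:y1,x0:x1]=255
    m&=k; cs=cv2.findContours(m,cv2.RETR_EXTERNAL,cv2.CHAIN_APPROX_NONE)[0]
    return m,max(cs,key=cv2.contourArea) if cs else None
E
python3 - <<'E'
from h import *
im=np.load("pics/top0.npy")
a=cv2.resize(im[190:285,270:345],None,fx=6,fy=6,interpolation=cv2.INTER_CUBIC)
b=cv2.resize(im[200:265,370:440],None,fx=5,fy=5,interpolation=cv2.INTER_CUBIC)
o=np.zeros((570,800,3),np.uint8); o[:570,:450]=a; o[:325,450:800]=b
cv2.imwrite("pics/crop0.png",o[:,:,::-1])
E
```

```text
(no output)
```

View pics/crop0.png

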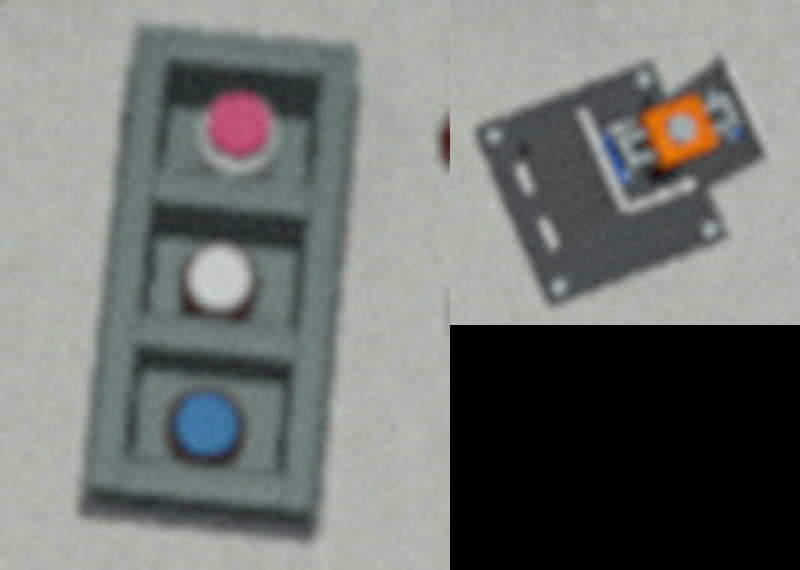

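The crop shows the pink vial in the far pocket. The holder base corners are at about (477,130), (650,62), (728,240) and (553,305). The orange block is at (683,130), with the blue plates to its left and right. Next I'll cast these into positions.

```bash
python3 - <<'E'
from h import *
im=np.load("pics/top0.npy")
f=lambda p,ox,oy,s:(np.array(p)+.5)/s-.5+[ox,oy]
R=np.round
h=cast("top",f([(477,130),(650,62),(728,240),(553,305)],370-90,200,5),.006)
e=[h[i]-h[i-1] for i in range(4)]
print("holder",R(h[:,:2],4).tolist(),R(h.mean(0),4),[R(np.degrees(np.arctan2(v[1],v[0])),1) for v in e],[R(np.linalg.norm(v),4) for v in e])
m,c=blob(im,(5,150,150),(20,255,255),(395,210,435,240))
r=cv2.minAreaRect(c); print("orange",r,R(cast("top",r[0],.172),4)); 
b=cast("top",f([(137,25),(357,45),(318,513),(85,490)],270,190,6),.105)
e=[b[i]-b[i-1] for i in range(4)]
print("block",R(b[:,:2],4).tolist(),R(b.mean(0),4),[R(np.degrees(np.arctan2(v[1],v[0])),1) for v in e],[R(np.linalg.norm(v),4) for v in e])
po=cast("top",f([(168,62),(322,75),(310,207),(155,190)],270,190,6),.105);print("pocket",R(po.mean(0),4))
m,c=blob(im,(155,80,100),(178,255,255),(295,195,325,228))
(u,v),rr=cv2.minEnclosingCircle(c);print("pink",u,v,rr,R(cast("top",(u,v),.080),4))
print("tray",R(cast("top",[(178,205),(226,205),(226,253),(177,253)],.016),4).tolist())
for n,uv,z in(("bottle",(357,163),.155),("cup",(195,167),.066),("timer",(406,166),.018),("yel",(353,241),.07),("red1",(351,211),.07),("red2",(260,229),.07)):print(n,R(cast("top",uv,z),3))
E
```

```text
holder [[0.5104, -0.3319], [0.5431, -0.4236], [0.4491, -0.4555], [0.4189, -0.3643]] [ 0.4804 -0.3938  0.006 ] [np.float64(19.5), np.float64(-70.4), np.float64(-161.2), np.float64(108.3)] [np.float64(0.0971), np.float64(0.0974), np.float64(0.0992), np.float64(0.0961)]
orange ((415.5000305175781, 225.50001525878906), (11.384199142456055, 12.016654014587402), 71.56504821777344) [[ 0.481  -0.3929  0.172 ]]
block [[0.5794, -0.1218], [0.5679, -0.2098], [0.3822, -0.1858], [0.3939, -0.0955]] [ 0.4808 -0.1533  0.105 ] [np.float64(-8.1), np.float64(-97.5), np.float64(172.6), np.float64(82.6)] [np.float64(0.1874), np.float64(0.0888), np.float64(0.1873), np.float64(0.091)]
pocket [ 0.5335 -0.161   0.105 ]
pink 309.362060546875 210.08621215820312 5.343544960021973 [[ 0.5427 -0.1618  0.08  ]]
tray [[0.5815, 0.1807, 0.016], [0.5769, 0.0539, 0.016], [0.451, 0.0544, 0.016], [0.4551, 0.1811, 0.016]]
bottle [[ 0.635 -0.275  0.155]]
cup [[0.668 0.125 0.066]]
timer [[ 0.664 -0.421  0.018]]
yel [[ 0.464 -0.265  0.07 ]]
red1 [[ 0.539 -0.265  0.07 ]]
red2 [[ 0.502 -0.039  0.07 ]]
```

Emit:
apply_moves --steps '[{"fingers":1,"slide":[46,-3,0],"rotation":[0,0,0]},{"fingers":1,"slide":[46,-3,0],"rotation":[0,0,0]},{"fingers":1,"slide":[46,-3,0],"rotation":[0,0,0]},{"fingers":1,"slide":[46,-3,0],"rotation":[0,0,0]},{"fingers":1,"slide":[46,-3,0],"rotation":[0,0,0]},{"fingers":1,"slide":[46,-3,0],"rotation":[0,0,0]},{"fingers":1,"slide":[0,0,0],"rotation":[0,0,-0.18]},{"fingers":1,"slide":[0,0,0],"rotation":[0,0,-0.18]},{"fingers":1,"slide":[0,0,0],"rotation":[0,0,-0.18]},{"fingers":1,"slide":[0,0,0],"rotation":[0,0,-0.18]},{"fingers":1,"slide":[0,0,0],"rotation":[0,0,-0.18]},{"fingers":1,"slide":[0,0,0],"rotation":[0,0,-0.18]}]' --newtons 40

```text
clock: 1.6
ee_pos: [0.4813, -0.3932, 0.2309]
ee_rot: [-0.0, 0.728, 0.686, 0.0]
wrist_force: [-0.1, -0.6, -1.0]
finger_gap: 0.999
grasp_force: 0.0
```

```bash
cat >> h.py <<'E'
def rel(xyz,yaw=None):
    "tool-frame slide (mm) and rz to reach xyz with tool x at yaw deg"
    from scipy.spatial.transform import Rotation as Ro
    s=status.sense(); q=s["ee_rot"]; A=Ro.from_quat([q[1],q[2],q[3],q[0]]).as_matrix()
    psi=np.degrees(np.arctan2(A[1,0],A[0,0]))
    d=A.T@(np.array(xyz)-s["ee_pos"])*1000
    print("ee",np.round(s["ee_pos"],4),"psi",round(psi,2),"tiltz",np.round(A[:,2],3),"slide",np.round(d,1), "rz",None if yaw is None else round(-np.radians((yaw-psi+180)%360-180),4),"gap",round(s["finger_gap"],3),"F",np.round(s["wrist_force"],1),"g",s["grasp_force"],"t",s["clock"])
E
python3 - <<'E'
from h import *
rel((.4805,-.3933,.2),109.1)
im=imaging.camera("scene");np.save("pics/s1.npy",im);cv2.imwrite("pics/s1.png",im[:,:,::-1])
E
```

```text
ee [ 0.4813 -0.3932  0.2309] psi 86.61 tiltz [-0.001  0.001 -1.   ] slide [-0.2 -0.8 30.9] rz -0.3924 gap 0.999 F [-0.1 -0.6 -1. ] g 0.0 t 1.6
```

View pics/s1.png

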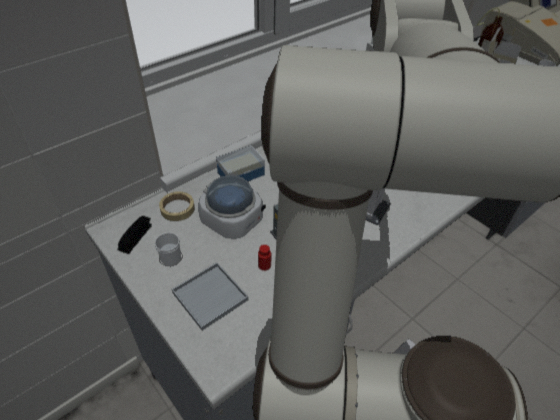

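The scene view is still blocked by the arm. The top-view casts of the orange block and the base centre agree to within 1 mm, which confirms the height. Now turning and descending.

Emit:
apply_moves --steps '[{"fingers":1,"slide":[0,0,0],"rotation":[0,0,-0.13]},{"fingers":1,"slide":[0,0,0],"rotation":[0,0,-0.13]},{"fingers":1,"slide":[0,-0.8,10],"rotation":[0,0,-0.132]},{"fingers":1,"slide":[0,0,20],"rotation":[0,0,0]},{"fingers":1,"slide":[0,0,20],"rotation":[0,0,0]},{"fingers":1,"slide":[0,0,20],"rotation":[0,0,0]},{"fingers":1,"slide":[0,0,15],"rotation":[0,0,0]},{"fingers":1,"slide":[0,0,4],"rotation":[0,0,0]},{"fingers":-0.1,"slide":[0,0,0],"rotation":[0,0,0]},{"fingers":-0.2,"slide":[0,0,0],"rotation":[0,0,0]}]'

```text
clock: 2.9
ee_pos: [0.4809, -0.3936, 0.143]
ee_rot: [0.0, 0.583, 0.813, -0.0]
wrist_force: [0.3, -0.0, 0.2]
finger_gap: 0.604
grasp_force: 0.0
```

```bash
python3 - <<'E'
from h import *
rel((.4805,-.3933,.142),109.1)
E
```

```text
ee [ 0.4809 -0.3936  0.143 ] psi 108.72 tiltz [ 0.001 -0.001 -1.   ] slide [ 0.4 -0.2  1. ] rz -0.0066 gap 0.604 F [ 0.3 -0.   0.2] g 0.0 t 2.9
```

Closing on the orange block.

Emit:
apply_moves --steps '[{"fingers":-0.4,"slide":[0,0,0.5],"rotation":[0,0,-0.006]},{"fingers":-0.6,"slide":[0,0,0],"rotation":[0,0,0]},{"fingers":-1,"slide":[0,0,0],"rotation":[0,0,0]},{"fingers":-1,"slide":[0,0,0],"rotation":[0,0,0]},{"fingers":-1,"slide":[0,0,0],"rotation":[0,0,0]},{"fingers":-1,"slide":[0,0,0],"rotation":[0,0,0]}]' --newtons 40

```text
clock: 3.65
ee_pos: [0.4809, -0.3935, 0.1422]
ee_rot: [0.0, 0.58, 0.815, 0.0]
wrist_force: [1.4, 1.0, 5.5]
finger_gap: 0.296
grasp_force: 41.8
```

Emit:
apply_moves --steps '[{"fingers":-1,"slide":[0,0,-8],"rotation":[0,0,0]},{"fingers":-1,"slide":[0,0,-12],"rotation":[0,0,0]},{"fingers":-1,"slide":[0,0,-20],"rotation":[0,0,0]},{"fingers":-1,"slide":[0,0,-20],"rotation":[0,0,0]},{"fingers":-1,"slide":[0,0,-20],"rotation":[0,0,0]},{"fingers":-1,"slide":[0,0,-20],"rotation":[0,0,0]},{"fingers":-1,"slide":[0,0,-20],"rotation":[0,0,0]},{"fingers":-1,"slide":[0,0,-20],"rotation":[0,0,0]},{"fingers":-1,"slide":[0,0,-20],"rotation":[0,0,0]},{"fingers":-1,"slide":[0,0,-20],"rotation":[0,0,0]},{"fingers":-1,"slide":[0,0,0],"rotation":[0,0,0]}]'

```text
clock: 5.03
ee_pos: [0.4808, -0.3936, 0.3236]
ee_rot: [0.001, 0.58, 0.815, -0.0]
wrist_force: [1.0, 0.1, -1.3]
finger_gap: 0.298
grasp_force: 40.9
```

```bash
python3 - <<'E'
from h import *
rel((.540,-.161,.322),82.4)
im=imaging.camera("scene");np.save("pics/s2.npy",im);im2=imaging.camera("top");np.save("pics/t2.npy",im2);
cv2.imwrite("pics/st2.png",np.hstack([cv2.resize(im[100:350,160:440],(400,357)),cv2.resize(im2[130:300,270:460],(399,357))])[:,:,::-1])
E
```

```text
ee [ 0.4808 -0.3936  0.3236] psi 109.08 tiltz [ 0.002 -0.002 -1.   ] slide [200.5 132.    1.3] rz 0.4656 gap 0.298 F [ 1.   0.1 -1.3] g 40.85698843002319 t 5.025
```

View pics/st2.png

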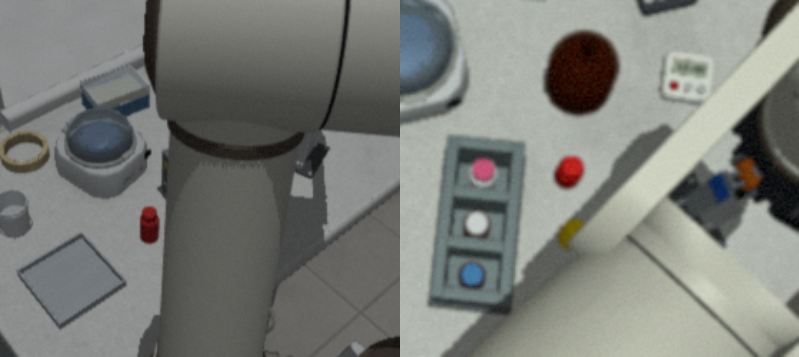

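Wrist force of −1.3 N matches the 0.13 kg of the tongs, so they are clear of the holder. The pink cap sits in the far pocket at the crop position (483,170). Carrying them there.

Emit:
apply_moves --steps '[{"fingers":-1,"slide":[16,11,0],"rotation":[0,0,0]},{"fingers":-1,"slide":[33,22,0],"rotation":[0,0,0]},{"fingers":-1,"slide":[34,22,0],"rotation":[0,0,0]},{"fingers":-1,"slide":[34,22,0],"rotation":[0,0,0]},{"fingers":-1,"slide":[34,22,0],"rotation":[0,0,0]},{"fingers":-1,"slide":[33,22,0],"rotation":[0,0,0]},{"fingers":-1,"slide":[16,11,0],"rotation":[0,0,0]},{"fingers":-1,"slide":[0,0,0],"rotation":[0,0,0.155]},{"fingers":-1,"slide":[0,0,0],"rotation":[0,0,0.155]},{"fingers":-1,"slide":[0,0,20],"rotation":[0,0,0.155]},{"fingers":-1,"slide":[0,0,25],"rotation":[0,0,0]},{"fingers":-1,"slide":[0,0,20],"rotation":[0,0,0]}]'

```text
clock: 6.62
ee_pos: [0.5396, -0.161, 0.2553]
ee_rot: [-0.001, 0.752, 0.659, -0.0]
wrist_force: [0.1, -0.4, -0.3]
finger_gap: 0.3
grasp_force: 40.8
```

```bash
python3 - <<'E'
from h import *
im=imaging.camera("scene");np.save("pics/s3.npy",im);im2=imaging.camera("top");np.save("pics/t3.npy",im2);
rel((.5403,-.1612,.256),82.4)
cv2.imwrite("pics/st3.png",np.hstack([cv2.resize(im[120:280,200:350],(420,448),interpolation=2),cv2.resize(im2[180:290,260:350],(380,464),interpolation=2)[:448]])[:,:,::-1])
E
```

```text
ee [ 0.5391 -0.1608  0.2544] psi 82.43 tiltz [-0.004  0.002 -1.   ] slide [-0.2  1.2 -1.6] rz 0.0005 gap 0.295 F [-0.7  0.1 -1.4] g 40.74791729450226 t 6.725
```

View pics/st3.png

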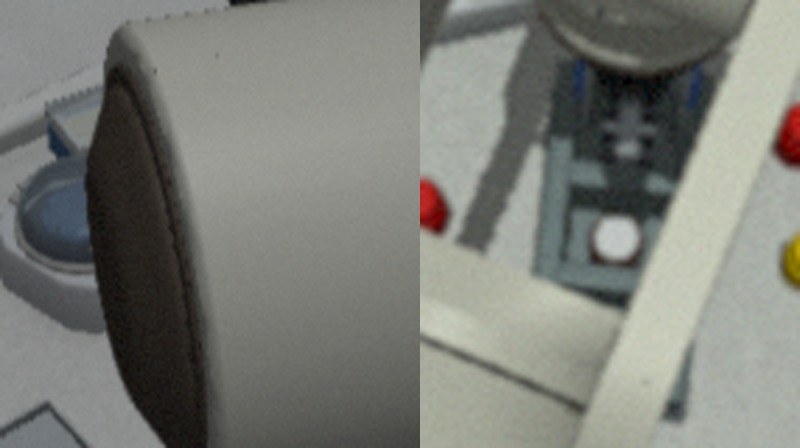

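The arm fills the scene view. In the top view the tongs hang over the pocket, with the blue plates at crop positions (578,75) and (695,85). I'll check the sideways centring from those plates.

```bash
python3 - <<'E'
from h import *
im=np.load("pics/t3.npy")
hs=cv2.cvtColor(im,cv2.COLOR_RGB2HSV); m=cv2.inRange(hs,(105,100,40),(130,255,255)); m[:185]=0;m[230:]=0;m[:,:285]=0;m[:,335:]=0
n,l,st,ce=cv2.connectedComponentsWithStats(m);print(st[1:].tolist(),ce[1:].round(1).tolist())
p0=np.array([.4808,-.1533]); ex=np.array([np.cos(np.radians(-7.6)),np.sin(np.radians(-7.6))]); ey=np.array([-ex[1],ex[0]])
for i in range(1,n):
    if st[i,4]>8:
        for z in(.24,.25): 
            p=cast("top",ce[i],z)[0,:2]-p0; print(i,z,(p@ex).round(4),(p@ey).round(4))
e=status.sense()["ee_pos"][:2]-p0;print("tcp in block",e@ex,e@ey)
v=np.array([.5427,-.1618])-p0;print("vial",v@ex,v@ey)
E
```

```text
[[296, 194, 3, 8, 15], [324, 196, 3, 10, 16]] [[297.4, 197.5], [324.8, 200.5]]
1 0.24 0.0546 0.0273
1 0.25 0.0523 0.027
2 0.24 0.0537 -0.0306
2 0.25 0.0515 -0.0303
tcp in block 0.058820297744692204 0.0002716830468298451
vial 0.06248042125875593 -0.00023866153522223894
```

Emit:
apply_moves --steps '[{"fingers":-1,"slide":[0.8,1.2,0],"rotation":[0,0,0]},{"fingers":-1,"slide":[0,0,6],"rotation":[0,0,0]},{"fingers":-1,"slide":[0,0,6],"rotation":[0,0,0]},{"fingers":-1,"slide":[0,0,6],"rotation":[0,0,0]},{"fingers":-1,"slide":[0,0,6],"rotation":[0,0,0]},{"fingers":-1,"slide":[0,0,6],"rotation":[0,0,0]},{"fingers":-1,"slide":[0,0,0],"rotation":[0,0,0]}]'

```text
clock: 7.6
ee_pos: [0.5411, -0.1605, 0.2263]
ee_rot: [-0.0, 0.752, 0.659, -0.0]
wrist_force: [-0.7, 0.5, -0.9]
finger_gap: 0.302
grasp_force: 40.8
```

Emit:
apply_moves --steps '[{"fingers":-1,"slide":[0,0,5],"rotation":[0,0,0]},{"fingers":-1,"slide":[0,0,5],"rotation":[0,0,0]},{"fingers":-1,"slide":[0,0,5],"rotation":[0,0,0]},{"fingers":-1,"slide":[0,0,5],"rotation":[0,0,0]},{"fingers":-1,"slide":[0,0,0],"rotation":[0,0,0]}]'

```text
clock: 8.22
ee_pos: [0.5411, -0.1605, 0.2063]
ee_rot: [-0.0, 0.752, 0.659, -0.0]
wrist_force: [1.2, 0.4, -1.2]
finger_gap: 0.3
grasp_force: 40.8
```

Feet are below the cap top with no contact, so I'll continue down.

Emit:
apply_moves --steps '[{"fingers":-1,"slide":[0,0,8],"rotation":[0,0,0]},{"fingers":-1,"slide":[0,0,10],"rotation":[0,0,0]},{"fingers":-1,"slide":[0,0,10],"rotation":[0,0,0]},{"fingers":-1,"slide":[0,0,10],"rotation":[0,0,0]},{"fingers":-1,"slide":[0,0,8],"rotation":[0,0,0]},{"fingers":-1,"slide":[0,0,6],"rotation":[0,0,0]},{"fingers":-1,"slide":[0,0,4],"rotation":[0,0,0]},{"fingers":-1,"slide":[0,0,2],"rotation":[0,0,0]},{"fingers":-1,"slide":[0,0,0],"rotation":[0,0,0]}]'

```text
clock: 9.35
ee_pos: [0.5413, -0.1606, 0.1489]
ee_rot: [-0.0, 0.752, 0.659, 0.0]
wrist_force: [0.2, 0.8, -1.3]
finger_gap: 0.296
grasp_force: 40.8
```

Emit:
apply_moves --steps '[{"fingers":-1,"slide":[0,0,1],"rotation":[0,0,0]},{"fingers":-1,"slide":[0,0,1],"rotation":[0,0,0]},{"fingers":-1,"slide":[0,0,0.6],"rotation":[0,0,0]},{"fingers":-1,"slide":[0,0,0.4],"rotation":[0,0,0]},{"fingers":-1,"slide":[0,0,0],"rotation":[0,0,0]}]'

```text
clock: 9.98
ee_pos: [0.5414, -0.1607, 0.1462]
ee_rot: [0.0, 0.752, 0.659, 0.0]
wrist_force: [-0.1, 0.8, 4.7]
finger_gap: 0.297
grasp_force: 41.5
```

The wrist force reading confirms the feet are on the floor. Releasing, rising and turning 90°.

Emit:
apply_moves --steps '[{"fingers":-0.2,"slide":[0,0,0],"rotation":[0,0,0]},{"fingers":0.3,"slide":[0,0,0],"rotation":[0,0,0]},{"fingers":1,"slide":[0,0,0],"rotation":[0,0,0]},{"fingers":1,"slide":[0,0,-5],"rotation":[0,0,0]},{"fingers":1,"slide":[0,0,-15],"rotation":[0,0,0]},{"fingers":1,"slide":[0,0,-25],"rotation":[0,0,0]},{"fingers":1,"slide":[0,0,-25],"rotation":[0,0,0]},{"fingers":1,"slide":[0,0,0],"rotation":[0,0,-0.175]},{"fingers":1,"slide":[0,0,0],"rotation":[0,0,-0.175]},{"fingers":1,"slide":[0,0,0],"rotation":[0,0,-0.175]},{"fingers":1,"slide":[0,0,0],"rotation":[0,0,-0.175]},{"fingers":1,"slide":[0,0,0],"rotation":[0,0,-0.175]}]'

```text
clock: 11.48
ee_pos: [0.5414, -0.1607, 0.217]
ee_rot: [0.0, 0.4, 0.917, 0.0]
wrist_force: [0.0, 0.3, -0.1]
finger_gap: 1.003
grasp_force: 0.0
```

Emit:
apply_moves --steps '[{"fingers":1,"slide":[0,0,0],"rotation":[0,0,-0.175]},{"fingers":1,"slide":[0,0,0],"rotation":[0,0,-0.175]},{"fingers":1,"slide":[0,0,0],"rotation":[0,0,-0.175]},{"fingers":1,"slide":[0,0,0],"rotation":[0,0,-0.171]},{"fingers":1,"slide":[0,0,0],"rotation":[0,0,0]}]'

```text
clock: 12.1
ee_pos: [0.5414, -0.1606, 0.2168]
ee_rot: [0.0, 0.066, 0.998, -0.0]
wrist_force: [-0.1, 0.3, -0.8]
finger_gap: 0.999
grasp_force: 0.0
```

```bash
python3 - <<'E'
from h import *
im=imaging.camera("scene");im2=imaging.camera("top");np.save("pics/t4.npy",im2)
rel((.5414,-.1607,.120),172.4)
cv2.imwrite("pics/st4.png",np.hstack([cv2.resize(im[120:280,200:350],(420,448),interpolation=2),cv2.resize(im2[180:290,260:350],(380,464),interpolation=2)[:448]])[:,:,::-1])
E
```

```text
ee [ 0.5414 -0.1606  0.2164] psi 172.2 tiltz [ 0.001 -0.    -1.   ] slide [-0.  -0.1 96.4] rz -0.0035 gap 1.002 F [-0.3  0.  -0.3] g 0.0 t 12.2
```

View pics/st4.png

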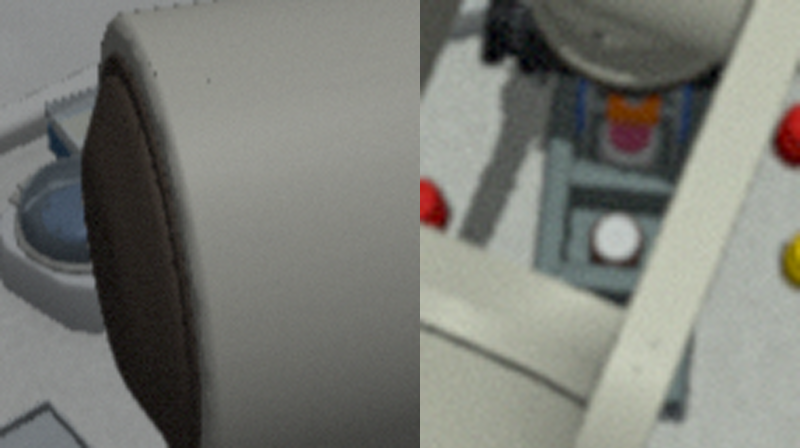

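The tongs stand astride the pink vial, with the orange block and pink cap aligned at crop position (630,120). Descending to the plates and squeezing.

Emit:
apply_moves --steps '[{"fingers":1,"slide":[0,0,20],"rotation":[0,0,-0.003]},{"fingers":1,"slide":[0,0,25],"rotation":[0,0,0]},{"fingers":1,"slide":[0,0,25],"rotation":[0,0,0]},{"fingers":1,"slide":[0,0,18],"rotation":[0,0,0]},{"fingers":1,"slide":[0,0,8],"rotation":[0,0,0]},{"fingers":1,"slide":[0,0,0],"rotation":[0,0,0]},{"fingers":0.6,"slide":[0,0,0],"rotation":[0,0,0]},{"fingers":0.45,"slide":[0,0,0],"rotation":[0,0,0]},{"fingers":0.4,"slide":[0,0,0],"rotation":[0,0,0]}]'

```text
clock: 13.32
ee_pos: [0.5414, -0.1607, 0.1202]
ee_rot: [0.0, 0.064, 0.998, -0.0]
wrist_force: [-0.7, -1.2, 0.7]
finger_gap: 0.698
grasp_force: 0.2
```

Emit:
apply_moves --steps '[{"fingers":0.3,"slide":[0,0,0],"rotation":[0,0,0]},{"fingers":0.2,"slide":[0,0,0],"rotation":[0,0,0]},{"fingers":0.1,"slide":[0,0,0],"rotation":[0,0,0]},{"fingers":-0.3,"slide":[0,0,0],"rotation":[0,0,0]},{"fingers":-0.3,"slide":[0,0,0],"rotation":[0,0,0]},{"fingers":-0.3,"slide":[0,0,0],"rotation":[0,0,0]}]' --newtons 45

```text
clock: 14.08
ee_pos: [0.542, -0.1609, 0.1214]
ee_rot: [0.001, 0.064, 0.998, -0.0]
wrist_force: [-1.7, 0.4, 17.1]
finger_gap: 0.516
grasp_force: 44.6
```

Emit:
apply_moves --steps '[{"fingers":-0.3,"slide":[0,0,-2],"rotation":[0,0,0]},{"fingers":-0.3,"slide":[0,0,-4],"rotation":[0,0,0]},{"fingers":-0.3,"slide":[0,0,-8],"rotation":[0,0,0]},{"fingers":-0.3,"slide":[0,0,-12],"rotation":[0,0,0]},{"fingers":-0.3,"slide":[0,0,-15],"rotation":[0,0,0]},{"fingers":-0.3,"slide":[0,0,-15],"rotation":[0,0,0]},{"fingers":-0.3,"slide":[0,0,-15],"rotation":[0,0,0]},{"fingers":-0.3,"slide":[0,0,0],"rotation":[0,0,0]}]'

```text
clock: 15.08
ee_pos: [0.5417, -0.1608, 0.1923]
ee_rot: [0.001, 0.064, 0.998, -0.0]
wrist_force: [-0.4, -0.4, -2.5]
finger_gap: 0.519
grasp_force: 46.1
```

```bash
python3 - <<'E'
from h import *
f=[status.sense()["wrist_force"]]
for i in range(6): im2=imaging.camera("top");f.append(status.sense()["wrist_force"])
print(np.mean(f,0),status.sense()["finger_gap"])
cv2.imwrite("pics/st5.png",cv2.resize(im2[170:290,250:360],(550,600),interpolation=2)[:,:,::-1])
E
```

```text
[-0.07237237  0.02173549 -2.39516078] 0.5162276058338141
```

View pics/st5.png

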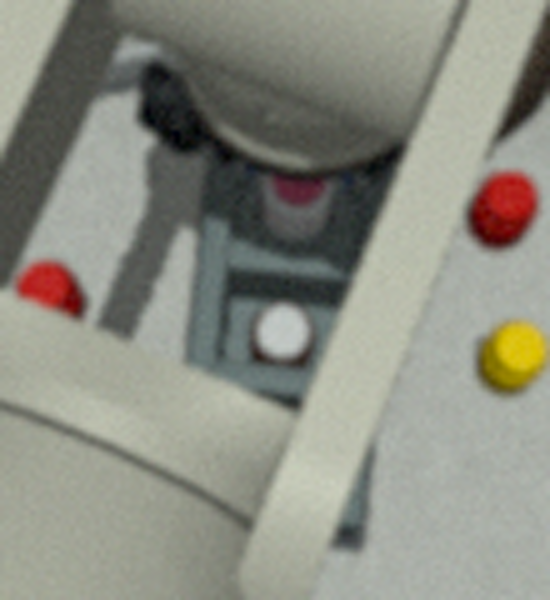

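The pink vial came up inside the tongs: its cap is at crop position (298,190) and the pull is −2.4 N. Lifting clear and carrying it to the tray.

Emit:
apply_moves --steps '[{"fingers":-0.3,"slide":[0,0,-15],"rotation":[0,0,0]},{"fingers":-0.3,"slide":[0,0,-20],"rotation":[0,0,0]},{"fingers":-0.3,"slide":[0,0,-20],"rotation":[0,0,0]},{"fingers":-0.3,"slide":[0,0,-10],"rotation":[0,0,0]},{"fingers":-0.3,"slide":[4,17,0],"rotation":[0,0,0]},{"fingers":-0.3,"slide":[8,34,0],"rotation":[0,0,0]},{"fingers":-0.3,"slide":[9,40,0],"rotation":[0,0,0]},{"fingers":-0.3,"slide":[10,45,0],"rotation":[0,0,0]},{"fingers":-0.3,"slide":[10,45,0],"rotation":[0,0,0]},{"fingers":-0.3,"slide":[9,40,0],"rotation":[0,0,0]},{"fingers":-0.3,"slide":[8,34,0],"rotation":[0,0,0]},{"fingers":-0.3,"slide":[4,17,0],"rotation":[0,0,0]}]'

```text
clock: 16.88
ee_pos: [0.5138, 0.1192, 0.2554]
ee_rot: [-0.0, 0.063, 0.998, 0.0]
wrist_force: [0.1, -0.6, -2.0]
finger_gap: 0.519
grasp_force: 46.5
```

```bash
python3 - <<'E'
from h import *
im=imaging.camera("scene");im2=imaging.camera("top")
rel((.516,.1175,.130),172.4)
cv2.imwrite("pics/st6.png",np.hstack([cv2.resize(im[150:340,90:290],(400,380),interpolation=2),cv2.resize(im2[130:300,140:320],(400,380),interpolation=2)])[:,:,::-1])
E
```

```text
ee [0.5142 0.1187 0.2555] psi 172.74 tiltz [-0.001  0.    -1.   ] slide [ -2.1  -1.  125.5] rz 0.0059 gap 0.514 F [-0.6 -0.2 -1.7] g 46.46400332450867 t 16.975
```

View pics/st6.png

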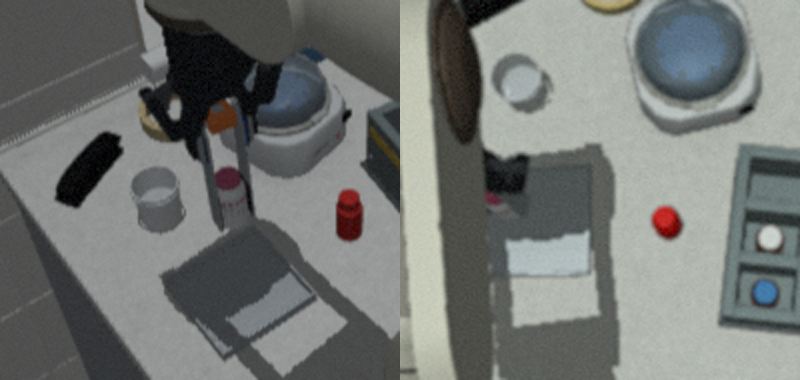

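The tongs hold the vial upright over the tray, with the cap at crop position (228,180). Lowering.

Emit:
apply_moves --steps '[{"fingers":-0.3,"slide":[-2,-1,15],"rotation":[0,0,0]},{"fingers":-0.3,"slide":[0,0,25],"rotation":[0,0,0]},{"fingers":-0.3,"slide":[0,0,30],"rotation":[0,0,0]},{"fingers":-0.3,"slide":[0,0,25],"rotation":[0,0,0]},{"fingers":-0.3,"slide":[0,0,20],"rotation":[0,0,0]},{"fingers":-0.3,"slide":[0,0,12],"rotation":[0,0,0]},{"fingers":-0.3,"slide":[0,0,6],"rotation":[0,0,0]},{"fingers":-0.3,"slide":[0,0,2],"rotation":[0,0,0]},{"fingers":-0.3,"slide":[0,0,1],"rotation":[0,0,0]},{"fingers":-0.3,"slide":[0,0,0],"rotation":[0,0,0]}]'

```text
clock: 18.23
ee_pos: [0.5167, 0.1159, 0.1202]
ee_rot: [0.0, 0.064, 0.998, 0.0]
wrist_force: [0.7, 0.4, -2.0]
finger_gap: 0.516
grasp_force: 46.5
```

Emit:
apply_moves --steps '[{"fingers":-0.3,"slide":[0,0,2],"rotation":[0,0,0]},{"fingers":-0.3,"slide":[0,0,1],"rotation":[0,0,0]},{"fingers":-0.3,"slide":[0,0,1],"rotation":[0,0,0]},{"fingers":-0.3,"slide":[0,0,0.7],"rotation":[0,0,0]},{"fingers":-0.3,"slide":[0,0,0],"rotation":[0,0,0]}]'

```text
clock: 18.85
ee_pos: [0.5166, 0.1159, 0.1151]
ee_rot: [-0.0, 0.064, 0.998, 0.0]
wrist_force: [0.5, -0.5, -1.4]
finger_gap: 0.515
grasp_force: 46.5
```

Emit:
apply_moves --steps '[{"fingers":-0.3,"slide":[0,0,0.5],"rotation":[0,0,0]},{"fingers":-0.3,"slide":[0,0,0.5],"rotation":[0,0,0]},{"fingers":-0.3,"slide":[0,0,0.5],"rotation":[0,0,0]},{"fingers":-0.3,"slide":[0,0,0],"rotation":[0,0,0]}]'

```text
clock: 19.35
ee_pos: [0.5168, 0.1159, 0.1145]
ee_rot: [0.0, 0.064, 0.998, 0.0]
wrist_force: [-2.4, -0.5, 9.4]
finger_gap: 0.515
grasp_force: 47.1
```

The vial is standing on the tray floor. I'll ease the squeeze to about 54 mm over the plates.

Emit:
apply_moves --steps '[{"fingers":0.08,"slide":[0,0,0],"rotation":[0,0,0]},{"fingers":0.14,"slide":[0,0,0],"rotation":[0,0,0]},{"fingers":0.2,"slide":[0,0,0],"rotation":[0,0,0]},{"fingers":0.26,"slide":[0,0,0],"rotation":[0,0,0]},{"fingers":0.26,"slide":[0,0,0],"rotation":[0,0,0]},{"fingers":0.26,"slide":[0,0,0],"rotation":[0,0,0]}]'

```text
clock: 20.1
ee_pos: [0.5166, 0.1159, 0.1136]
ee_rot: [-0.0, 0.064, 0.998, 0.0]
wrist_force: [-0.0, 0.0, -1.2]
finger_gap: 0.631
grasp_force: 3.7
```

Emit:
apply_moves --steps '[{"fingers":0.26,"slide":[0,0,-2],"rotation":[0,0,0]},{"fingers":0.26,"slide":[0,0,-3],"rotation":[0,0,0]},{"fingers":0.26,"slide":[0,0,-5],"rotation":[0,0,0]},{"fingers":0.26,"slide":[0,0,0],"rotation":[0,0,0]},{"fingers":0.26,"slide":[0,0,0],"rotation":[0,0,0]}]'

```text
clock: 20.72
ee_pos: [0.5166, 0.1159, 0.1236]
ee_rot: [0.0, 0.064, 0.998, 0.0]
wrist_force: [-0.1, 0.2, -1.2]
finger_gap: 0.632
grasp_force: 3.7
```

```bash
python3 - <<'E'
from h import *
f=[status.sense()["wrist_force"]]
for i in range(5): im=imaging.camera("scene");f.append(status.sense()["wrist_force"])
print(np.mean(f,0),status.sense()["finger_gap"],status.sense()["grasp_force"])
cv2.imwrite("pics/st7.png",cv2.resize(im[170:320,130:270],(560,600),interpolation=2)[:,:,::-1])
E
```

```text
[ 0.08334915  0.15604365 -1.62087147] 0.6300025596840444 3.6872240155935287
```

View pics/st7.png

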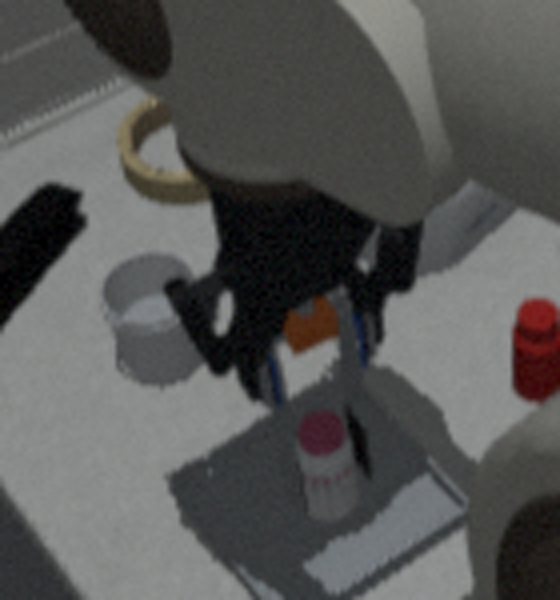

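The vial (crop position 325,470) stands upright in the tray and the tongs are rising free of it. Lifting off.

Emit:
apply_moves --steps '[{"fingers":0.26,"slide":[0,0,-4],"rotation":[0,0,0]},{"fingers":0.26,"slide":[0,0,-8],"rotation":[0,0,0]},{"fingers":0.26,"slide":[0,0,-12],"rotation":[0,0,0]},{"fingers":0.26,"slide":[0,0,-14],"rotation":[0,0,0]},{"fingers":0.26,"slide":[0,0,-14],"rotation":[0,0,0]},{"fingers":0.26,"slide":[0,0,-14],"rotation":[0,0,0]},{"fingers":0.26,"slide":[0,0,-14],"rotation":[0,0,0]},{"fingers":0.26,"slide":[0,0,-14],"rotation":[0,0,0]},{"fingers":0.26,"slide":[0,0,-14],"rotation":[0,0,0]},{"fingers":0.26,"slide":[0,0,-12],"rotation":[0,0,0]},{"fingers":0.26,"slide":[0,0,-10],"rotation":[0,0,0]},{"fingers":0.26,"slide":[0,0,-5],"rotation":[0,0,0]}]'

```text
clock: 22.48
ee_pos: [0.5167, 0.1159, 0.2592]
ee_rot: [0.0, 0.064, 0.998, 0.0]
wrist_force: [0.2, -0.1, -1.5]
finger_gap: 0.63
grasp_force: 3.7
```

Emit:
apply_moves --steps '[{"fingers":0.26,"slide":[-2,-8,0],"rotation":[0,0,0]},{"fingers":0.26,"slide":[-4,-18,0],"rotation":[0,0,0]},{"fingers":0.26,"slide":[-6,-25,0],"rotation":[0,0,0]},{"fingers":0.26,"slide":[-6,-28,0],"rotation":[0,0,0]},{"fingers":0.26,"slide":[-6,-28,0],"rotation":[0,0,0]},{"fingers":0.26,"slide":[-6,-28,0],"rotation":[0,0,0]},{"fingers":0.26,"slide":[-6,-28,0],"rotation":[0,0,0]},{"fingers":0.26,"slide":[-6,-28,0],"rotation":[0,0,0]},{"fingers":0.26,"slide":[-6,-28,0],"rotation":[0,0,0]},{"fingers":0.26,"slide":[-6,-26,0],"rotation":[0,0,0]},{"fingers":0.26,"slide":[-4,-18,0],"rotation":[0,0,0]},{"fingers":0.26,"slide":[-2,-8,0],"rotation":[0,0,0]}]'

```text
clock: 23.98
ee_pos: [0.541, -0.1619, 0.2583]
ee_rot: [-0.0, 0.065, 0.998, 0.0]
wrist_force: [-0.6, 0.5, -0.7]
finger_gap: 0.629
grasp_force: 3.7
```

```bash
python3 - <<'E'
from h import *
im2=imaging.camera("top");im=imaging.camera("scene")
rel((.5414,-.1607,.224),172.5)
a=cv2.resize(im[170:320,130:270],(380,407),interpolation=2);b=cv2.resize(im2[180:290,260:350],(380,464),interpolation=2)[:407]
cv2.imwrite("pics/st8.png",np.hstack([a,b])[:,:,::-1])
hs=cv2.cvtColor(im2,cv2.COLOR_RGB2HSV); m=cv2.inRange(hs,(105,100,40),(130,255,255)); m[:175]=0;m[225:]=0;m[:,:285]=0;m[:,335:]=0
n,l,st,ce=cv2.connectedComponentsWithStats(m);print(st[1:].tolist(),ce[1:].round(1).tolist())
E
```

```text
ee [ 0.5412 -0.1612  0.2583] psi 172.58 tiltz [-0.  0. -1.] slide [-0.2  0.5 34.3] rz 0.0014 gap 0.631 F [ 0.1 -0.5 -1. ] g 3.687046207487583 t 24.075
[[297, 194, 2, 5, 6], [323, 197, 2, 4, 6]] [[297.8, 196.0], [323.3, 198.2]]
```

View pics/st8.png

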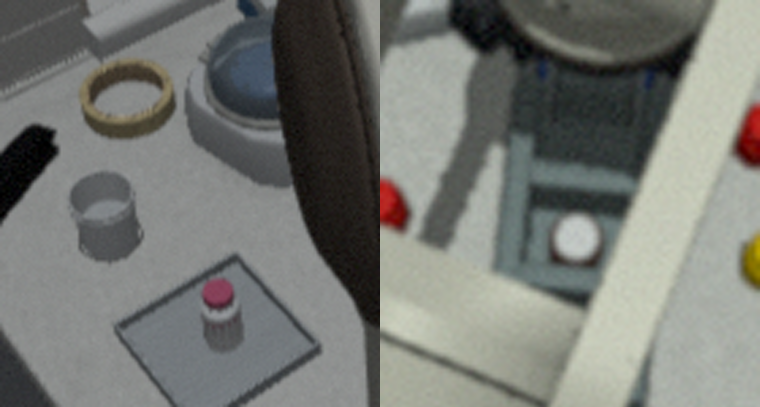

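The vial stands upright in the tray (left panel, 222,310), and the tongs hang over the empty far pocket. Lowering them in.

Emit:
apply_moves --steps '[{"fingers":0.26,"slide":[0,0.5,6],"rotation":[0,0,0]},{"fingers":0.26,"slide":[0,0,10],"rotation":[0,0,0]},{"fingers":0.26,"slide":[0,0,8],"rotation":[0,0,0]},{"fingers":0.26,"slide":[0,0,6],"rotation":[0,0,0]},{"fingers":0.26,"slide":[0,0,6],"rotation":[0,0,0]},{"fingers":0.26,"slide":[0,0,6],"rotation":[0,0,0]},{"fingers":0.26,"slide":[0,0,6],"rotation":[0,0,0]},{"fingers":0.26,"slide":[0,0,6],"rotation":[0,0,0]},{"fingers":0.26,"slide":[0,0,0],"rotation":[0,0,0]}]'

```text
clock: 25.2
ee_pos: [0.5412, -0.1601, 0.2041]
ee_rot: [-0.0, 0.064, 0.998, 0.0]
wrist_force: [0.1, 1.0, -0.9]
finger_gap: 0.63
grasp_force: 3.7
```

Emit:
apply_moves --steps '[{"fingers":0.26,"slide":[0,0,10],"rotation":[0,0,0]},{"fingers":0.26,"slide":[0,0,15],"rotation":[0,0,0]},{"fingers":0.26,"slide":[0,0,15],"rotation":[0,0,0]},{"fingers":0.26,"slide":[0,0,15],"rotation":[0,0,0]},{"fingers":0.26,"slide":[0,0,12],"rotation":[0,0,0]},{"fingers":0.26,"slide":[0,0,8],"rotation":[0,0,0]},{"fingers":0.26,"slide":[0,0,4],"rotation":[0,0,0]},{"fingers":0.26,"slide":[0,0,2],"rotation":[0,0,0]},{"fingers":0.26,"slide":[0,0,1],"rotation":[0,0,0]},{"fingers":0.26,"slide":[0,0,1],"rotation":[0,0,0]},{"fingers":0.26,"slide":[0,0,0],"rotation":[0,0,0]}]'

```text
clock: 26.58
ee_pos: [0.5414, -0.1601, 0.1217]
ee_rot: [0.0, 0.064, 0.998, 0.0]
wrist_force: [0.4, -0.3, -1.9]
finger_gap: 0.631
grasp_force: 3.7
```

Emit:
apply_moves --steps '[{"fingers":0.26,"slide":[0,0,1],"rotation":[0,0,0]},{"fingers":0.26,"slide":[0,0,0.7],"rotation":[0,0,0]},{"fingers":0.26,"slide":[0,0,0.7],"rotation":[0,0,0]},{"fingers":0.26,"slide":[0,0,0],"rotation":[0,0,0]}]'

```text
clock: 27.08
ee_pos: [0.5415, -0.1602, 0.1195]
ee_rot: [0.0, 0.064, 0.998, -0.0]
wrist_force: [-0.2, 0.2, 3.1]
finger_gap: 0.626
grasp_force: 3.8
```

The feet are on the pocket floor. Releasing and backing straight up.

Emit:
apply_moves --steps '[{"fingers":0.4,"slide":[0,0,0],"rotation":[0,0,0]},{"fingers":0.7,"slide":[0,0,0],"rotation":[0,0,0]},{"fingers":1,"slide":[0,0,0],"rotation":[0,0,0]},{"fingers":1,"slide":[0,0,0],"rotation":[0,0,0]},{"fingers":1,"slide":[0,0,-5],"rotation":[0,0,0]},{"fingers":1,"slide":[0,0,-15],"rotation":[0,0,0]},{"fingers":1,"slide":[0,0,-25],"rotation":[0,0,0]},{"fingers":1,"slide":[0,0,-30],"rotation":[0,0,0]},{"fingers":1,"slide":[0,0,-30],"rotation":[0,0,0]},{"fingers":1,"slide":[0,0,-20],"rotation":[0,0,0]},{"fingers":1,"slide":[0,0,0],"rotation":[0,0,0]}]'

```text
clock: 28.45
ee_pos: [0.5418, -0.1603, 0.2465]
ee_rot: [0.002, 0.064, 0.998, -0.001]
wrist_force: [0.1, 0.6, -0.3]
finger_gap: 0.997
grasp_force: 0.0
```

```bash
python3 - <<'E'
from h import *
im2=imaging.camera("top");im=imaging.camera("scene")
rel((.54,-.16,.25),172.5)
a=cv2.resize(im[170:320,130:270],(380,407),interpolation=2);b=cv2.resize(im2[180:290,260:350],(380,464),interpolation=2)[:407]
cv2.imwrite("pics/st9.png",np.hstack([a,b])[:,:,::-1])
E
```

```text
ee [ 0.5412 -0.16    0.244 ] psi 172.62 tiltz [-0.  0. -1.] slide [ 1.2 -0.1 -6. ] rz 0.0022 gap 0.999 F [ 0.3  0.1 -1.1] g 0.0 t 28.55
```

View pics/st9.png

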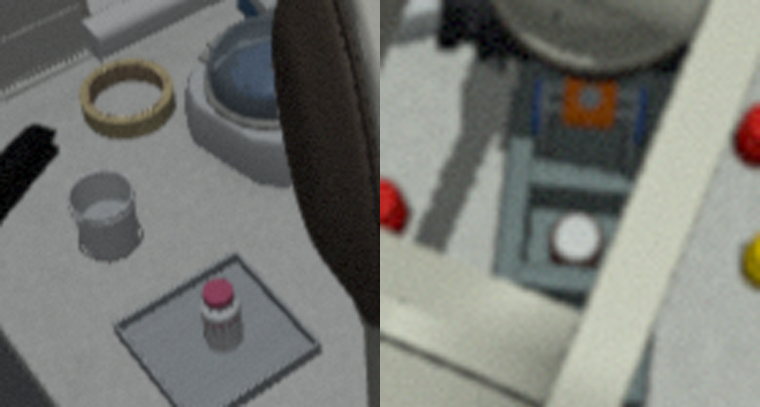

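The tongs stand in the far pocket (orange block at 590,100) and the vial is upright in the tray. Handing in.

```bash
python3 -c "
from cell import ticket
print(ticket.hand_in())"
```

```text
the job is handed in; nothing more can be done
None
```

The pink-capped vial stands upright in the steel tray, the tongs are standing back down in the pocket it came from, and the job is handed in at about 28.6 s of the 67 s allowed; no verdict was returned.

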